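# Free a packed forming block and clamp it flat in the bench vice

### The job

Four wooden forming blocks stand packed on edge in the bench rack: nudge the lowest one lengthways at least half of its length out of the row, without lifting it, so that there is finger room beside it, then grasp it and lift it clear. Put it down on the open bench and lay it on its broad side, let go, take it again across its width and lay it flat between the open vice jaws, long side along the jaws and roughly centred on them; let go, then push the sliding jaw fully home so that the block is clamped against the fixed jaw. Leave the three taller blocks standing in the rack and do not disturb the other things on the bench.

Things in the scene. Friction and masses are not known exactly. Their poses are not given: they have to be found in the camera images.
- low_block: The wanted block: light wood, 34 mm thick (its x), 150 long (y), 56 high (z) as it stands on edge in the row, 0.14 to 0.28 kg. Origin: centre of its 34 x 150 mm underside at the start. 16 mm lower than its neighbours, it sticks out 5 mm past them at both ends; it starts in any of the four places, 1.5 mm from what is beside it. On its broad side it is 56 mm wide, 34 high.
- low_center (a point): Centre of the low block (28 mm above its origin along its z); same axes.
- tall_block_a: One of three identical taller blocks of the same wood, 34 mm thick (x), 140 mm long (y), 72 mm high (z), 0.26 kg, standing loose in the row. Origin: centre of its underside. It stays upright where it is (within 30 mm).
- tall_block_b: One of three identical taller blocks of the same wood, 34 mm thick (x), 140 mm long (y), 72 mm high (z), 0.26 kg, standing loose in the row. Origin: centre of its underside. It stays upright where it is (within 30 mm).
- tall_block_c: One of three identical taller blocks of the same wood, 34 mm thick (x), 140 mm long (y), 72 mm high (z), 0.26 kg, standing loose in the row. Origin: centre of its underside. It stays upright where it is (within 30 mm).
- rack: Rack fixed to the bench, left or right of its middle, turned up to 0.25 rad: two dark wooden cheeks 18 mm thick (x), 130 long (y), 36 high, centred at x = -82 and +82 mm. The blocks stand on the bench between them in a row along x (at x = -53, -18, +18, +53 mm), their length along y; both y ends are open. Origin: middle of the row, on the bench.
- vice: Low grey vice fixed to the bench on the other side, turned up to 0.25 rad, origin on the bench. Floor plate 80 mm wide (y), top at 8 mm. Jaws 110 mm long (y, centred), tops at 40 mm. Fixed jaw: face at x = +95 mm. Sliding jaw 25 mm thick: face at x = -50 mm plus the joint value; it closes to +x, away from the robot. Block's centre at x = +67 mm once clamped.
- vice_jaw (a joint): Travel of the sliding jaw, m: 0 fully open (mouth 145 mm), starts at 0 to 0.015; about 0.089 when home on the 56 mm wide block (end stop at 0.100). Stays where left; friction about 4 N. Push it slowly on its back.
- jaw_back (a point): Middle of the sliding jaw's back face, 25 mm above the bench: the place to push it, towards the vice's +x. 110 mm wide, clear from about 9 to 40 mm above the bench.
- magnifier: Bystander: black magnifying glass lying at the far side of the bench, lens ring 96 mm across, handle 90 mm, 12 mm high. Origin under the lens.
- tin: Bystander: bare metal tin, 60 mm across, 70 mm high, beyond the middle of the bench between rack and vice. Origin under its centre.
- pencil: Bystander: wooden pencil 180 mm long, 8 mm thick, lying crosswise on the robot's side of the middle of the bench. Origin: its middle, on the bench. The bench is clear between pencil and tin (world x 0.42 to 0.61, y -0.09 to 0.09).
- brush_pot: Bystander: white pot 80 mm across with brushes, 240 mm high in all, on the far left. Origin under its centre.
- glue_jar: Bystander: amber glass jar 70 mm across, 90 mm high, on the far right. Origin under its centre.
Not all that is in view belongs to the job. What is shaped like the tall_block_a but yellow is not meant. Leave any turquoise look-alike of the tall_block_c alone.

How it is judged:
On the way, in this order (a step that is already met when the one before it is completed fails the run):
1. the low block has been slid at least 60 mm lengthways out of the row, still standing on the bench ((y of low_center in the frame of rack above 0.06 m or y of low_center in the frame of rack below -0.06 m) and height (world z) of low_center below 0.034 m and angle between low_block's own z axis and vertical below 0.2 rad), for 0.1 s.
2. the low block is lifted, its centre at least 50 mm above the bench (height (world z) of low_center above 0.05 m and contact force between the fingers and low_block above 1 N), for 0.1 s.
3. the low block lies on its broad side on the bench, let go (angle between low_block's own z axis and vertical between 1.47 and 1.67 rad and angle between low_block's own y axis and vertical between 1.47 and 1.67 rad and height (world z) of low_center below 0.021 m and contact force between the fingers and low_block below 0.3 N), for 0.2 s.
4. the low block lies flat between the open vice jaws, let go (angle between low_block's own z axis and vertical between 1.47 and 1.67 rad and angle between low_block's own y axis and vertical between 1.47 and 1.67 rad and y of low_center in the frame of vice between -0.03 and 0.03 m and z of low_center in the frame of vice below 0.029 m and x of low_center in the frame of vice between -0.03 and 0.075 m and contact force between the fingers and low_block below 0.3 N), for 0.2 s.
At the end, for the whole second after the job is handed in: Low block flat on the vice floor, at rest, within 5 mm of the fixed jaw, square within 0.06 rad, within 30 mm of the jaws' middle lengthways; jaw home on it (joint above 0.086 m). The three taller blocks upright within 30 mm of their start (angle between low_block's own z axis and vertical between 1.47 and 1.67 rad and angle between low_block's own y axis and vertical between 1.47 and 1.67 rad and y of low_center in the frame of vice between -0.03 and 0.03 m and z of low_center in the frame of vice below 0.029 m and x of low_center in the frame of vice between 0.062 and 0.072 m and angle between the z axis of low_block and the x axis of vice, either way round below 0.06 rad and value of joint vice_jaw above 0.086 m and linear speed of low_block below 0.01 m/s and angle between each of tall_block_a, tall_block_b, tall_block_c's own z axis and vertical below 0.15 rad and distance of each of tall_block_a, tall_block_b, tall_block_c from where it was at the start of the episode below 0.03 m); the robot touches nothing.
It fails at once if a bystander (magnifier, tin, pencil, brush pot or glue jar) is moved more than 40 mm (distance of any of magnifier, tin, pencil, brush_pot, glue_jar from where it was at the start of the episode above 0.04 m).
It fails at once if a taller block is knocked over (angle between any of tall_block_a, tall_block_b, tall_block_c's own z axis and vertical above 0.7 rad).
It also fails if it takes over 72 s, if anything falls off the work surface, if the arm or the gripper's body presses on something with over 40 N, if the wrist force passes 120 N, or if a joint passes its speed limit or range.

### The arm

A 6-joint arm with a two-finger parallel gripper is mounted at the origin on the work surface. World frame = base frame: x ahead of the robot, y to its left, z up, the work surface at z = 0. Lengths are in m, angles in rad, forces in N, time in s.
With the tool pointing down it reaches from about 0.35 to 0.975 m from the base axis. Payload 4.9 kg.
Tool frame: the origin (TCP) lies on the front face of the gripper's body, between the roots of the fingers; the fingertips stand ctrl.tip_extent ahead of it and the grasp point (between the pads) lies 54 mm ahead of it (ctrl.tip_extent is the distance from the TCP to the fingertips, in m); z points along the fingers, y is the line along which they close (so a half turn about z gives the same grasp; the last joint's range is limited). The gripper opens to 85 mm and grips with 20 to 120 N. Pads are 22 mm wide; open, the fingers measure 114 mm over their backs; the gripper's body (76 mm by 85 mm) begins 54 mm behind the grasp point. The pads swing forward as they close: fully open they stand 13 mm farther back than shut.
Start: joints at [-1.289, 0.053, 1.613, -0, 1.476, -0.119], TCP at [0.244, -0.575, 0.304] pointing down, gripper open.
Joint ranges: [-3.01, 3.01], [-1.01, 2.22], [0.06, 2.58], [-1.02, 4.17], [0.09, 2.62], [-3.14, 3.14]. Speed limits (rad/s): [2.57, 2.57, 3.14, 3.14, 3.14, 3.14].

### API

Orientations are given as a rotation vector (axis times angle).
In Python, from station import ctrl gives the robot as it stands.
- The arm moves only by the tool apply_moves, never from a script. Its argument "rows" is one flat list of numbers, 6 for each row, row after row: the shift along the tool's x, y, z normalised to -1 to 1, where 1 is 0.6 m, then the turn, a rotation vector about the tool's x, y, z normalised to -1 to 1, where 1 is 90 degrees. A call has 1 to 20 rows; each row is the pose to reach, as a shift and turn from the pose commanded when the call began, along the tool's axes at that moment; what a row does not reach only later rows make up. A row lasts 1/10 s, in which the tool goes at most 50 mm and 8.59 degrees, less where a joint would pass 70% of its speed; a pose out of reach is approached as far as the arm can. A call with a number of a shift or a turn outside -1 to 1 is refused whole. A call with a gripper value outside its range is refused whole. "grip" is the opening, from 0 (shut) to 1 (fully open), set as the call begins (left out, the last holds). The fingers move at their own pace and stop on an object; "grip_force" is the grip in N (left out, the last holds). Time passes only in rows, so rows that repeat a pose let the fingers close. It gives the time, the measured TCP pose, the force, the opening and the grip force at its end, in the units of the state.
- ctrl.get_obs(): the state, without advancing time (a new reading comes with each control period).
- ctrl.get_image(name): name is "side" or "top" or "wrist"; returns (picture, depth): 400x640x3 uint8, blue, green, red; 400x640 float32, m along the optical axis (not along the pixel's ray), 0 where there is no reading.
- ctrl.camera_model(name): a dict with "mtx" (3x3 intrinsics, pixels), "R" (3x3) and "t" (3): a world point X has camera coordinates R X + t; the wrist camera has in their place "tool_from_camera" (4x4, takes a point from camera to tool coordinates, whose origin is the TCP and whose axes are the flange's). Camera axes: x right, y down, z forward; pixel columns grow to the right and rows downward; lengths in m; the calibration is good to about 2 mm. A picture is of the moment at which its call begins: read the wrist's pose just before it. camera_model takes no time and is no camera call.
- ctrl.finish_job(): hands the job in; it is judged then, once.
The state is a dict: "t": time; "q": joint angles; "dq": joint speeds; "effort": joint torques, N m; "tool_pos": TCP position; "tool_rot": TCP orientation; "contact_force": force on the tool from outside, world axes, zero at the start; "wrist_torque": the same for the moment, N m; "opening": finger opening in m; "grip_force": force on a finger pad.
Only numpy, scipy, OpenCV 4.12 (cv2) and the standard library are available. Lean on these libraries where they do the work, as an engineer would, in place of code of your own. Each camera call takes 0.05 s, during which the arm holds its last target. There are 200 camera calls.

## Working session

There is one attempt and no reset: what is moved stays moved. The work goes in short steps, Python scripts to look and compute and a tool call to move; the robot and the scene stay as the last step left them, time stands still between calls to the robot, and variables do not carry over. Pictures are saved under pics/ and viewed, at most 10 in all, crops included, and the job is handed in when it is done.

Besides the shell and the picture viewer there is one more tool, called as name(argument=value, ...) on one line, values as JSON. apply_moves: Moves the arm, as the interface text tells. Its arguments: {"type":"object","properties":{"rows":{"type":"array","items":{"type":"number"}},"grip":{"type":"number"},"grip_force":{"type":"number"}},"required":["rows"]}

```bash
mkdir -p pics; ls; python3 - <<'E'
from station import ctrl
import cv2,numpy as np
o=ctrl.get_obs();print(o, ctrl.tip_extent)
for n in("top","side"):
    im,d=ctrl.get_image(n);cv2.imwrite(f"pics/{n}0.png",im);np.savez(f"{n}0.npz",im=im,d=d);print(n,ctrl.camera_model(n))
print(ctrl.camera_model("wrist"))
E
```

```text
pics
{'t': 0.0, 'q': array([-1.28898054e+00,  5.33692249e-02,  1.61428715e+00, -5.08123839e-06,
        1.47598425e+00, -1.19034170e-01]), 'dq': array([ 2.07757164e-04,  8.01201761e-04, -8.95558190e-05,  3.61792558e-04,
        5.25020715e-04, -5.76806893e-04]), 'effort': array([-8.87331789e-04, -3.93685055e+01, -3.70178425e+01, -3.33964026e-04,
        6.95966752e-03,  1.39120067e-05]), 'tool_pos': array([ 0.24372425, -0.57501158,  0.30265928]), 'tool_rot': array([-3.07670435e+00, -6.25041008e-01,  2.69283579e-04]), 'contact_force': array([-0.00102644, -0.53279375, -0.25469303]), 'wrist_torque': array([ 0.0182174 , -0.01735531, -0.02594021]), 'grip_force': 0.0, 'opening': 0.08550078116707309} 0.0726
top {'mtx': array([[504.35228798,   0.        , 317.6354903 ],
       [  0.        , 504.35228798, 193.6925322 ],
       [  0.        ,   0.        ,   1.        ]]), 'R': array([[ 0.02415309, -0.99970488,  0.0026027 ],
       [-0.98044924, -0.02419627, -0.19527885],
       [ 0.1952842 ,  0.00216477, -0.98074431]]), 't': array([-0.0041793 ,  0.53581331,  1.51003948])}
side {'mtx': array(
[... 174 characters left out ...]
 -0.56346583, -0.00967306],
       [-0.3071109 ,  0.46450656, -0.83061215],
       [ 0.47251477, -0.68318366, -0.55676735]]), 't': array([0.44917893, 0.19837874, 0.92038744])}
{'mtx': array([[316.98225184,   0.        , 317.92153743],
       [  0.        , 316.98225184, 197.87900102],
       [  0.        ,   0.        ,   1.        ]]), 'tool_from_camera': array([[ 5.73867171e-04, -9.52639101e-01, -3.04102639e-01,
         7.76163719e-02],
       [ 9.99999655e-01,  3.64058695e-04,  7.46624317e-04,
         4.44164681e-04],
       [-6.00552308e-04, -3.04102962e-01,  9.52638981e-01,
        -7.19365172e-02],
       [ 0.00000000e+00,  0.00000000e+00,  0.00000000e+00,
         1.00000000e+00]])}
```

View pics/top0.png

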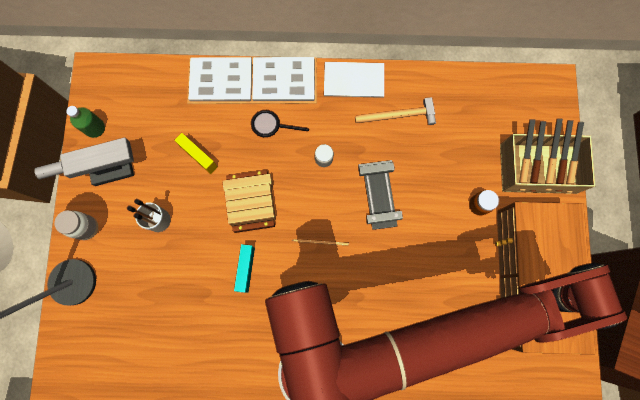

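View pics/side0.png

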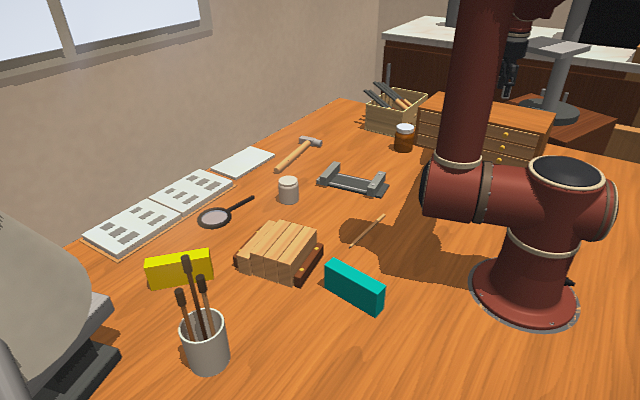

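```bash
cat > h.py <<'E'
import numpy as np,cv2
from station import ctrl
from scipy.spatial.transform import Rotation as Ro
def cloud(name,d,T=None):
    m=ctrl.camera_model(name);K=m["mtx"];v,u=np.mgrid[:400,:640]
    P=np.stack([(u-K[0,2])/K[0,0]*d,(v-K[1,2])/K[1,1]*d,d],-1)
    if name=="wrist":
        C=m["tool_from_camera"]; P=P@C[:3,:3].T+C[:3,3]
        return P@T[0].T+T[1]
    return (P-m["t"])@m["R"]
def wrist(save):
    o=ctrl.get_obs(); T=(Ro.from_rotvec(o["tool_rot"]).as_matrix(),o["tool_pos"])
    im,d=ctrl.get_image("wrist"); cv2.imwrite(save,im); np.savez(save.replace("pics/","").replace(".png",".npz"),im=im,d=d,R=T[0],p=T[1])
    return im,d,cloud("wrist",d,T),o
E
python3 - <<'E'
from h import *
z=np.load("top0.npz");im,d=z["im"],z["d"];P=cloud("top",d)
a=cv2.resize(im[160:240,210:290],None,fx=5,fy=5,interpolation=cv2.INTER_CUBIC)
b=cv2.resize(im[150:240,345:415],None,fx=5,fy=5,interpolation=cv2.INTER_CUBIC)
c=np.zeros((450,760,3),np.uint8);c[:400,:400]=a;c[:450,405:755]=b;cv2.imwrite("pics/crop0.png",c)
for u in(240,255):
  print(u);[print(v,np.round(P[v,u],3)) for v in range(168,236,2)]
for u in(380,):
  print(u);[print(v,np.round(P[v,u],3)) for v in range(156,234,4)]
E
```

```text
240
168 [ 0.625  0.262 -0.   ]
170 [ 0.62   0.263 -0.006]
172 [ 0.612  0.262 -0.003]
174 [0.596 0.255 0.038]
176 [0.59  0.255 0.036]
178 [0.58  0.252 0.053]
180 [0.572 0.251 0.057]
182 [0.566 0.251 0.057]
184 [0.561 0.251 0.052]
186 [0.553 0.249 0.06 ]
188 [0.543 0.247 0.074]
190 [0.54  0.248 0.062]
192 [0.531 0.246 0.072]
194 [0.525 0.246 0.075]
196 [0.517 0.244 0.084]
198 [0.512 0.245 0.073]
200 [0.505 0.244 0.078]
202 [0.501 0.245 0.069]
204 [0.493 0.243 0.079]
206 [0.488 0.244 0.071]
208 [0.482 0.244 0.073]
210 [0.476 0.244 0.07 ]
212 [0.469 0.242 0.076]
214 [0.463 0.243 0.073]
216 [0.457 0.242 0.073]
218 [0.451 0.242 0.074]
220 [0.445 0.242 0.071]
222 [0.44  0.243 0.064]
224 [0.439 0.249 0.025]
226 [0.432 0.247 0.034]
228 [0.425 0.246 0.034]
230 [0.419 0.246 0.035]
232 [0.417 0.251 0.003]
234 [ 0.411  0.251 -0.001]
255
168 [0.624 0.213 0.007]
170 [0.619 0.213 0.   ]
172 [0.604 0.208 0.037]
174 [0.598 0.208 0.033]
176 [0.586 0.205 0.06 ]
178 [0.58  0.205 0.057]
180 [0.575 0.205 0.052]
182 [0.568 0.205 0.054]
184 [0.561 0.204 0.054]
186 [0.551 0.201 0.075]
188 [0.545 0.202 0.07 ]

[... 398 characters left out ...]
02 0.023]
224 [0.439 0.2   0.036]
226 [0.432 0.2   0.037]
228 [0.426 0.2   0.035]
230 [ 0.425  0.204 -0.003]
232 [ 0.419  0.204 -0.003]
234 [0.231 0.006 1.586]
380
156 [ 0.676 -0.191  0.   ]
160 [ 0.662 -0.191  0.002]
164 [ 0.638 -0.186  0.042]
168 [ 0.624 -0.185  0.047]
172 [ 0.616 -0.187  0.029]
176 [ 0.608 -0.19   0.005]
180 [ 0.594 -0.19   0.01 ]
184 [ 0.581 -0.19   0.008]
188 [ 0.569 -0.19   0.006]
192 [ 0.554 -0.189  0.013]
196 [ 0.541 -0.189  0.011]
200 [ 0.529 -0.19   0.009]
204 [ 0.516 -0.189  0.011]
208 [ 0.504 -0.191  0.003]
212 [ 0.49 -0.19  0.01]
216 [ 0.473 -0.186  0.041]
220 [ 0.459 -0.185  0.044]
224 [ 0.451 -0.189  0.015]
228 [ 0.439 -0.189  0.014]
232 [ 0.428 -0.191 -0.001]
```

View pics/crop0.png

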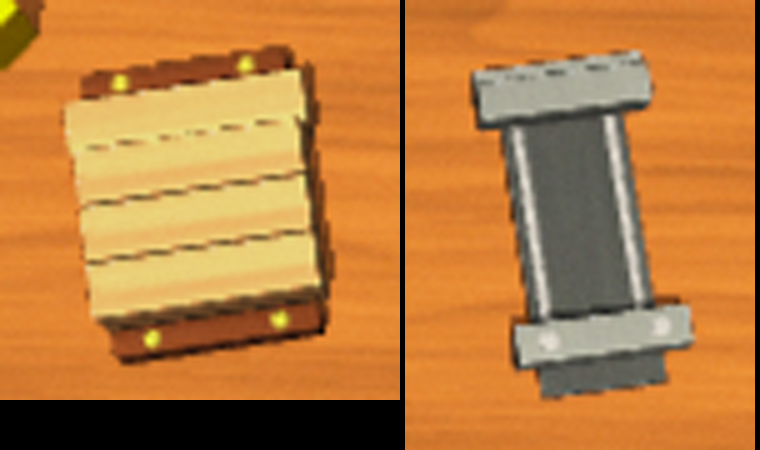

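```bash
cat >> h.py <<'E'
def rect(P,mask,nm):
    Q=P[mask][:,:2]; (c,s,a)=cv2.minAreaRect((Q*1000).astype(np.float32)); b=cv2.boxPoints((c,s,a))
    e=[b[1]-b[0],b[2]-b[1]]; print(nm,len(Q),np.round(c,1),np.round(s,1),[round(np.degrees(np.arctan2(*v[::-1])),1) for v in e])
def go(p,yaw,tilt=0,o=None):
    """row for TCP world p, tool down with tool-x heading yaw, then turned 'tilt' about tool x"""
    o=o or ctrl.get_obs(); R0=Ro.from_rotvec(o["tool_rot"])
    R=Ro.from_matrix([[np.cos(yaw),np.sin(yaw),0],[np.sin(yaw),-np.cos(yaw),0],[0,0,-1]])*Ro.from_rotvec([tilt,0,0])
    s=R0.inv().apply(np.array(p)-o["tool_pos"])/.6; r=(R0.inv()*R).as_rotvec()/(np.pi/2)
    print(np.round(s,4),np.round(r,4),"dist",round(np.linalg.norm(s)*.6,3)); return s,r
E
python3 - <<'E'
from h import *
z=np.load("top0.npz");d=z["d"];P=cloud("top",d);X,Y,Z=P[...,0],P[...,1],P[...,2]
v,u=np.mgrid[:400,:640]
rk=(u>215)&(u<285)&(v>165)&(v<235)
rect(P,rk&(Z>.062)&(Z<.09),"tall");rect(P,rk&(Z>.02)&(Z<.09),"rack")
vc=(u>350)&(u<410)&(v>155)&(v<233)
rect(P,vc&(Z>.03)&(Z<.06)&(v<195),"fixed");rect(P,vc&(Z>.03)&(Z<.06)&(v>200),"slide")
for n,p in dict(tin=(323,150),pot=(150,215),yel=(195,150),tq=(245,268),pen=(322,242)).items(): print(n,np.round(P[p[1],p[0]],3))
go([.40,-.17,.28],.15);go([.45,.20,.28],.13)
E
```

```text
tall 1597 [512.6 221.2] [136.7 140.3] [np.float32(-79.8), np.float32(10.2)]
rack 2656 [515.  221.4] [183.6 150. ] [np.float32(-79.8), np.float32(10.2)]
fixed 301 [ 630.8 -174.4] [ 36.9 111.9] [np.float32(-80.7), np.float32(9.3)]
slide 296 [ 471.8 -198.7] [ 25.9 110.3] [np.float32(-80.7), np.float32(9.3)]
tin [ 0.67  -0.004  0.075]
pot [0.464 0.539 0.002]
yel [0.66  0.392 0.077]
tq [0.301 0.219 0.074]
pen [ 0.391 -0.008  0.011]
[ 0.5032 -0.5199  0.039 ] [-0.0012  0.      0.1597] dist 0.435
[ 0.8205 -1.0552  0.0401] [-0.0012  0.      0.1724] dist 0.802
```

```bash
python3 - <<'E'
from h import *
go([.53,-.18,.28],.16)
E
```

```text
[ 0.6962 -0.42    0.0389] [-0.0012  0.      0.1533] dist 0.488
```

apply_moves(rows=[0.696,-0.42,0.039,0,0,0.153,0.696,-0.42,0.039,0,0,0.153,0.696,-0.42,0.039,0,0,0.153,0.696,-0.42,0.039,0,0,0.153,0.696,-0.42,0.039,0,0,0.153,0.696,-0.42,0.039,0,0,0.153,0.696,-0.42,0.039,0,0,0.153,0.696,-0.42,0.039,0,0,0.153,0.696,-0.42,0.039,0,0,0.153,0.696,-0.42,0.039,0,0,0.153,0.696,-0.42,0.039,0,0,0.153,0.696,-0.42,0.039,0,0,0.153,0.696,-0.42,0.039,0,0,0.153], grip=0)

```text
t: 1.4
tool_pos: [0.5296, -0.181, 0.2802]
tool_rot: [3.132, 0.251, -0.001]
contact_force: [-0.2, -0.3, -0.3]
opening: 0.0
grip_force: 0.0
```

```bash
python3 - <<'E'
from h import *
im,d,P,o=wrist("pics/w_vice.png");print(o["t"],o["tool_pos"])
Z=P[...,2]
box=(abs(P[...,1]+.187)<.1)&(Z>.032)&(Z<.06)
rect(P,box&(P[...,0]>.56)&(P[...,0]<.68),"fixed");rect(P,box&(P[...,0]<.56)&(P[...,0]>.4),"slide")
print(np.median(Z[box]))
go([.53,.215,.28],.175)
E
```

```text
1.4 [ 0.52956708 -0.18104838  0.28019299]
fixed 3567 [ 628.3 -173.6] [ 25. 110.] [np.float32(-80.8), np.float32(9.2)]
slide 2493 [ 474.5 -198.3] [ 25.4 109.8] [np.float32(-80.9), np.float32(9.1)]
0.04169209636225023
[ 1.055e-01 -6.522e-01  5.000e-04] [ 0.      0.0003 -0.0102] dist 0.396
```

View pics/w_vice.png

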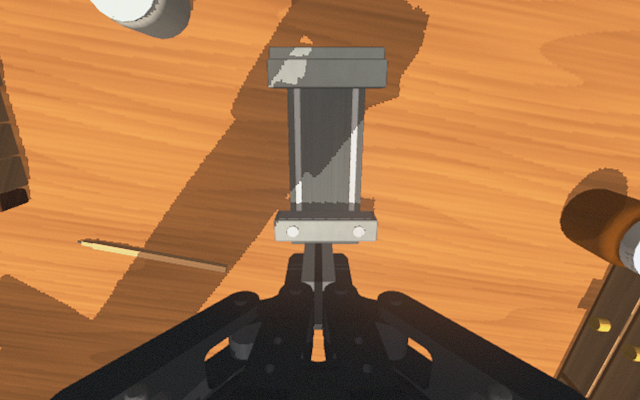

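apply_moves(rows=[0.105,-0.652,0,0,0,-0.01,0.105,-0.652,0,0,0,-0.01,0.105,-0.652,0,0,0,-0.01,0.105,-0.652,0,0,0,-0.01,0.105,-0.652,0,0,0,-0.01,0.105,-0.652,0,0,0,-0.01,0.105,-0.652,0,0,0,-0.01,0.105,-0.652,0,0,0,-0.01,0.105,-0.652,0,0,0,-0.01,0.105,-0.652,0,0,0,-0.01])

```text
t: 2.45
tool_pos: [0.5298, 0.2155, 0.2804]
tool_rot: [3.129, 0.277, -0.0]
contact_force: [0.2, -0.2, -0.3]
opening: 0.0
grip_force: 0.0
```

```bash
python3 - <<'E'
from h import *
im,d,P,o=wrist("pics/w_rack.png");print(o["t"],o["tool_pos"])
X,Y,Z=P[...,0],P[...,1],P[...,2]
b=(abs(Y-.22)<.12)&(abs(X-.515)<.14)
rect(P,b&(Z>.066)&(Z<.085),"tall");rect(P,b&(Z>.050)&(Z<.063)&(X>.5),"low");rect(P,b&(Z>.025)&(Z<.085),"all")
cv2.imwrite("pics/w_rack_c.png",cv2.resize(im[0:260,180:460],None,fx=2.2,fy=2.2))
E
```

```text
2.45 [0.52979587 0.21549813 0.28044979]
tall 14651 [548.1 235.5] [223.8 151.2] [np.float32(-72.2), np.float32(17.8)]
low 6604 [572.8 253.4] [192.6  84.1] [np.float32(-10.9), np.float32(79.1)]
all 24153 [546.3 238.8] [205.2 171.4] [np.float32(-79.7), np.float32(10.3)]
```

View pics/w_rack_c.png

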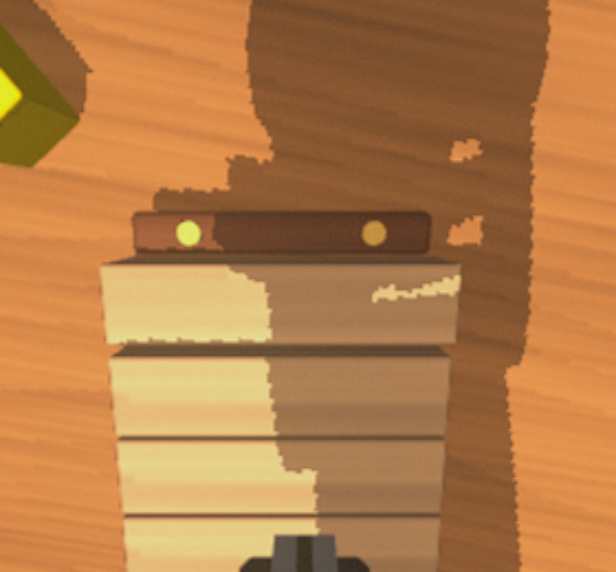

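```bash
python3 - <<'E'
from h import *
z=np.load("w_rack.npz");P=cloud("wrist",z["d"],(z["R"],z["p"]));Z=P[...,2]
v,u=np.mgrid[:400,:640]
b=(u>220)&(u<397)
rect(P,b&(v>112)&(v<160)&(Z>.052)&(Z<.062),"low");rect(P,b&(v>158)&(v<230)&(Z>.066)&(Z<.08),"tall");rect(P,b&(v>92)&(v<118)&(Z>.03)&(Z<.04),"cheek")
m=b&(v>125)&(v<150)&(Z>.04);print(np.median(Z[m]))
E
```

```text
low 6392 [567.8 232. ] [ 36.2 150.4] [np.float32(-79.9), np.float32(10.1)]
tall 10500 [518.4 223.3] [ 66.1 140.7] [np.float32(-79.7), np.float32(10.3)]
cheek 2530 [597.1 237.3] [ 16.6 130.1] [np.float32(-79.8), np.float32(10.2)]
0.057797706563934625
```

```bash
python3 - <<'E'
from h import *
go([.5476,.3452,.16],.178);go([.5476,.3452,.085],.178)
E
```

```text
[ 0.0669 -0.2092  0.2006] [ 0.0004  0.0001 -0.0019] dist 0.178
[ 0.067  -0.2092  0.3256] [ 0.0004  0.0001 -0.0019] dist 0.236
```

apply_moves(rows=[0.067,-0.209,0.1,0,0,-0.002,0.067,-0.209,0.1,0,0,-0.002,0.067,-0.209,0.1,0,0,-0.002,0.067,-0.209,0.15,0,0,-0.002,0.067,-0.209,0.22,0,0,-0.002,0.067,-0.209,0.27,0,0,-0.002,0.067,-0.209,0.31,0,0,-0.002,0.067,-0.209,0.326,0,0,-0.002,0.067,-0.209,0.326,0,0,-0.002,0.067,-0.209,0.326,0,0,-0.002])

```text
t: 3.5
tool_pos: [0.5486, 0.3457, 0.0864]
tool_rot: [-3.129, -0.279, -0.003]
contact_force: [0.1, 0.6, 1.0]
opening: 0.0
grip_force: 0.0
```

```bash
python3 - <<'E'
from h import *
o=ctrl.get_obs();print(o["contact_force"]);L=np.array([.568,.232]);y=np.array([-.177,.984])
print((o["tool_pos"][:2]-L)@y,(o["tool_pos"][:2]-L)@[.984,.177])
go([*(L+.0015*y),.085],.178)
E
```

```text
[0.05331964 0.6428906  0.96239216]
0.11528726378535518 0.0010156783795407897
[-0.0017  0.1897  0.0022] [-0.0003 -0.0013 -0.0001] dist 0.114
```

apply_moves(rows=[0,0.02,0.002,0,0,0,0,0.035,0.002,0,0,0,0,0.043,0.002,0,0,0,0,0.051,0.002,0,0,0,0,0.059,0.002,0,0,0,0,0.067,0.002,0,0,0,0,0.075,0.002,0,0,0,0,0.083,0.002,0,0,0,0,0.091,0.002,0,0,0,0,0.099,0.002,0,0,0,0,0.107,0.002,0,0,0,0,0.115,0.002,0,0,0,0,0.123,0.002,0,0,0,0,0.131,0.002,0,0,0,0,0.139,0.002,0,0,0])

```text
t: 5.0
tool_pos: [0.5632, 0.265, 0.0855]
tool_rot: [-3.127, -0.282, -0.005]
contact_force: [-1.4, 5.8, 6.4]
opening: 0.0
grip_force: 4.0
```

apply_moves(rows=[0,0.008,0,0,0,0,0,0.016,0,0,0,0,0,0.024,0,0,0,0,0,0.032,0,0,0,0,0,0.04,0,0,0,0,0,0.048,0,0,0,0,0,0.053,0,0,0,0,0,0.053,0,0,0,0,0,0.04,0,0,0,0,0,0.04,-0.1,0,0,0,0,0.04,-0.18,0,0,0,0,0.04,-0.26,0,0,0,0,0.02,-0.32,0,0,0,0,0.02,-0.32,0,0,0], grip=0)

```text
t: 6.4
tool_pos: [0.5667, 0.2538, 0.2842]
tool_rot: [-3.126, -0.283, -0.02]
contact_force: [0.7, 0.4, 1.0]
opening: -0.0002
grip_force: 0.0
```

```bash
python3 - <<'E'
from h import *
im,d,P,o=wrist("pics/w2.png");print(o["t"],o["tool_pos"],o["contact_force"])
X,Y,Z=P[...,0],P[...,1],P[...,2];L=np.array([.568,.232])
v,u=np.mgrid[:400,:640]
r=P[...,:2]-[.5164,.2228];rx=r@[.984,.177];ry=r@[-.177,.984]
rect(P,(rx>.033)&(rx<.075)&(Z>.045)&(Z<.066)&(ry<.03)&(ry>-.25),"low")
rect(P,(rx>-.09)&(rx<.04)&(Z>.066)&(Z<.08)&(abs(ry)<.09),"tall")
E
```

```text
6.4 [0.56672946 0.25384246 0.28417323] [0.74889178 0.35761622 0.9837054 ]
low 6051 [580.3 162.1] [ 36.6 202.1] [np.float32(-79.8), np.float32(10.2)]
tall 9316 [502.4 220.3] [ 98.9 140.1] [np.float32(-79.9), np.float32(10.1)]
```

View pics/w2.png

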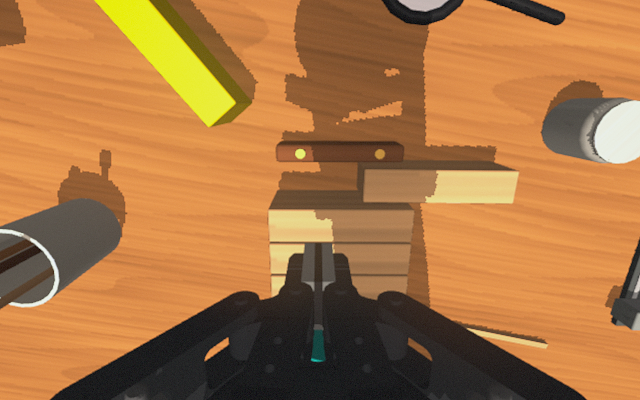

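```bash
python3 - <<'E'
from h import *
z=np.load("w2.npz");P=cloud("wrist",z["d"],(z["R"],z["p"]));Z=P[...,2]
v,u=np.mgrid[:400,:640]
rect(P,(u>358)&(u<525)&(v>160)&(v<206)&(Z>.052)&(Z<.064),"low")
G=[.5836-.004*.98*0,.1454]
go([.5836,.1454,.2],.178+np.pi/2);go([.5836,.1454,.098],.178+np.pi/2)
E
```

```text
low 5398 [584.6 137.8] [ 36.6 152.8] [np.float32(-80.1), np.float32(9.9)]
[-0.0035  0.182   0.1333] [ 0.0035 -0.0037 -0.9987] dist 0.135
[-0.0047  0.182   0.3033] [ 0.0035 -0.0037 -0.9987] dist 0.212
```

```bash
python3 - <<'E'
from h import *
go([.5848,.1378,.094],.178+np.pi/2)
E
```

```text
[-0.0051  0.1948  0.3099] [ 0.0035 -0.0037 -0.9987] dist 0.22
```

apply_moves(rows=[-0.004,0.195,0.05,0,0,-0.998,-0.004,0.195,0.05,0,0,-0.998,-0.004,0.195,0.05,0,0,-0.998,-0.004,0.195,0.05,0,0,-0.998,-0.004,0.195,0.05,0,0,-0.998,-0.004,0.195,0.05,0,0,-0.998,-0.004,0.195,0.05,0,0,-0.998,-0.004,0.195,0.1,0,0,-0.998,-0.004,0.195,0.14,0,0,-0.998,-0.004,0.195,0.14,0,0,-0.998,-0.004,0.195,0.14,0,0,-0.998,-0.004,0.195,0.14,0,0,-0.998,-0.004,0.195,0.14,0,0,-0.998], grip=1)

```text
t: 7.75
tool_pos: [0.5819, 0.1365, 0.1899]
tool_rot: [-2.018, -2.405, 0.004]
contact_force: [-0.4, -0.1, -0.4]
opening: 0.0853
grip_force: 0.0
```

```bash
python3 - <<'E'
from h import *
print(ctrl.get_obs()["contact_force"]);go([.5848,.1378,.094],.178+np.pi/2)
E
```

```text
[-0.41848674 -0.11374953 -0.40615497]
[0.0013 0.0056 0.1597] [-0.002   0.0001 -0.0023] dist 0.096
```

apply_moves(rows=[0.001,0.005,0.05,0,0,0,0.001,0.005,0.1,0,0,0,0.001,0.005,0.14,0,0,0,0.001,0.005,0.16,0,0,0,0.001,0.005,0.16,0,0,0])

```text
t: 8.25
tool_pos: [0.5841, 0.1377, 0.0932]
tool_rot: [-2.016, -2.405, 0.006]
contact_force: [-1.2, 0.5, 0.4]
opening: 0.0856
grip_force: 0.0
```

apply_moves(rows=[0,0,0,0,0,0,0,0,0,0,0,0,0,0,0,0,0,0,0,0,0,0,0,0,0,0,0,0,0,0,0,0,0,0,0,0], grip=0, grip_force=50)

```text
t: 8.85
tool_pos: [0.5866, 0.1381, 0.0973]
tool_rot: [2.016, 2.407, 0.002]
contact_force: [-0.7, -0.4, 5.1]
opening: 0.0335
grip_force: 52.6
```

apply_moves(rows=[0,0,-0.05,0,0,0,0,0,-0.1,0,0,0,0,0,-0.17,0,0,0,0,0,-0.17,0,0,0,-0.05,-0.04,-0.17,0,0,0,-0.1,-0.09,-0.17,0,0,0,-0.15,-0.13,-0.17,0,0,0,-0.2,-0.2,-0.17,-0.1,0,0,-0.2,-0.2,-0.17,-0.2,0,0,-0.2,-0.2,-0.17,-0.3,0,0,-0.2,-0.2,-0.17,-0.4,0,0,-0.2,-0.2,-0.17,-0.5,0,0,-0.2,-0.2,-0.17,-0.5,0,0,-0.2,-0.2,-0.17,-0.5,0,0])

```text
t: 10.25
tool_pos: [0.4863, -0.001, 0.1939]
tool_rot: [1.624, 1.936, 0.798]
contact_force: [0.2, 0.2, -2.8]
opening: 0.0332
grip_force: 52.1
```

```bash
python3 - <<'E'
from h import *
o=ctrl.get_obs();print(o["opening"],o["grip_force"],Ro.from_rotvec(o["tool_rot"]).as_matrix().round(3))
go([.481,.005,.095],.178+np.pi/2,-np.pi/4);go([.481,.005,.082],.178+np.pi/2,-np.pi/4)
cv2.imwrite("pics/s3.png",ctrl.get_image("side")[0][130:330,150:470].repeat(2,0).repeat(2,1))
E
```

```text
0.03323291640529465 52.101452350616455 [[-0.175  0.7    0.692]
 [ 0.985  0.123  0.124]
 [ 0.002  0.703 -0.711]]
[ 0.011  -0.1209  0.1123] [-0.0033  0.0001 -0.0021] dist 0.099
[ 0.011  -0.1361  0.1277] [-0.0033  0.0001 -0.0021] dist 0.112
```

View pics/s3.png

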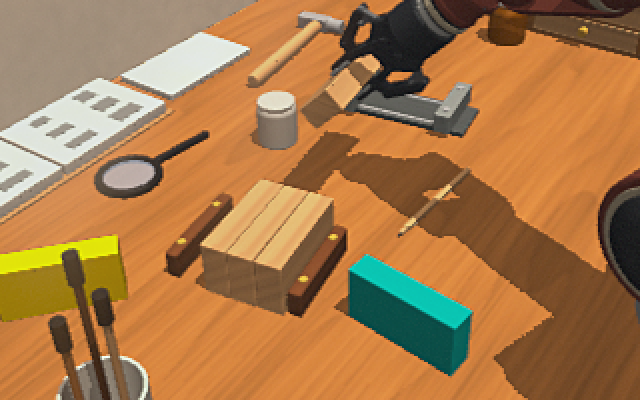

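apply_moves(rows=[0.011,-0.04,0.03,-0.003,0,-0.002,0.011,-0.09,0.08,-0.003,0,-0.002,0.011,-0.12,0.112,-0.003,0,-0.002,0.011,-0.126,0.118,-0.003,0,-0.002,0.011,-0.131,0.123,-0.003,0,-0.002,0.011,-0.134,0.126,-0.003,0,-0.002,0.011,-0.134,0.126,-0.003,0,-0.002])

```text
t: 11.0
tool_pos: [0.4853, 0.0044, 0.0891]
tool_rot: [1.61, 1.93, 0.804]
contact_force: [0.2, -0.3, -3.1]
opening: 0.0333
grip_force: 52.0
```

apply_moves(rows=[0,-0.002,0.002,0,0,0,0,-0.004,0.004,0,0,0,0,-0.006,0.006,0,0,0,0,-0.006,0.006,0,0,0])

```text
t: 11.4
tool_pos: [0.484, 0.0047, 0.0822]
tool_rot: [1.613, 1.931, 0.803]
contact_force: [0.1, 0.6, -2.1]
opening: 0.0332
grip_force: 52.0
```

apply_moves(rows=[0,0,0,0,0,0,0,0,0,0,0,0,0,0,0,0,0,0,0,0,0,0,0,0], grip=0.53)

```text
t: 11.8
tool_pos: [0.4844, 0.0045, 0.0827]
tool_rot: [1.612, 1.931, 0.803]
contact_force: [-0.6, -0.5, -0.3]
opening: 0.0453
grip_force: 0.2
```

apply_moves(rows=[0,-0.005,-0.01,0,0,0,0,-0.01,-0.019,0,0,0,0,-0.015,-0.028,0,0,0,0,-0.02,-0.038,0,0,0,0,-0.025,-0.047,0,0,0,0,-0.031,-0.057,0,0,0,0,-0.036,-0.066,0,0,0,0,-0.041,-0.076,0,0,0,0,-0.041,-0.076,0,0,0,0,-0.02,-0.12,0,0,0,0,0.02,-0.17,0,0,0,0,0.07,-0.21,0.1,0,0,0,0.12,-0.26,0.2,0,0,0,0.12,-0.28,0.3,0,0,0,0.12,-0.28,0.4,0,0,0,0.12,-0.28,0.5,0,0,0,0.12,-0.28,0.5,0,0])

```text
t: 13.5
tool_pos: [0.4178, -0.0069, 0.2522]
tool_rot: [2.011, 2.409, 0.002]
contact_force: [-0.1, -0.9, -0.2]
opening: 0.0454
grip_force: 0.0
```

```bash
python3 - <<'E'
from h import *
im,d,P,o=wrist("pics/w4.png");print(o["t"],o["tool_pos"])
X,Y,Z=P[...,0],P[...,1],P[...,2]
rect(P,(abs(Y)<.13)&(X>.43)&(X<.62)&(Z>.026)&(Z<.045),"low")
m=(abs(Y)<.13)&(X>.43)&(X<.62)&(Z>.015)&(Z<.1);print(np.percentile(Z[m],[5,50,95]))
E
```

```text
13.5 [ 0.41783286 -0.00689523  0.25220796]
low 9308 [510.9   8.2] [ 56.4 148.6] [np.float32(-80.0), np.float32(10.0)]
[0.02910533 0.03584192 0.03701441]
```

View pics/w4.png

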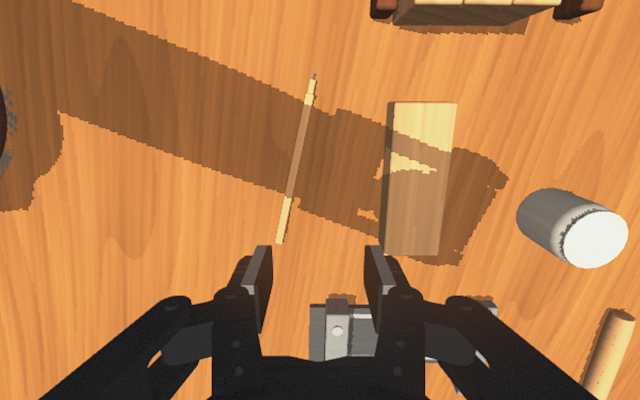

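```bash
python3 - <<'E'
from h import *
go([.511,.008,.15],1.745);go([.511,.008,.080],1.745)
E
```

```text
[-0.0033  0.1573  0.1698] [0.0021 0.0009 0.0034] dist 0.139
[-0.0031  0.1569  0.2865] [0.0021 0.0009 0.0034] dist 0.196
```

apply_moves(rows=[-0.003,0.08,0,0.002,0,0.003,-0.003,0.157,0.05,0.002,0,0.003,-0.003,0.157,0.12,0.002,0,0.003,-0.003,0.157,0.17,0.002,0,0.003,-0.003,0.157,0.22,0.002,0,0.003,-0.003,0.157,0.26,0.002,0,0.003,-0.003,0.157,0.286,0.002,0,0.003,-0.003,0.157,0.286,0.002,0,0.003], grip=1)

```text
t: 14.35
tool_pos: [0.5075, 0.0077, 0.0777]
tool_rot: [-2.02, -2.404, 0.003]
contact_force: [-1.1, -0.2, 0.3]
opening: 0.0854
grip_force: 0.0
```

apply_moves(rows=[0,0,0,0,0,0,0,0,0,0,0,0,0,0,0,0,0,0,0,0,0,0,0,0,0,0,0,0,0,0], grip=0, grip_force=40)

```text
t: 14.85
tool_pos: [0.5116, 0.0074, 0.0824]
tool_rot: [2.017, 2.401, 0.002]
contact_force: [-0.9, -0.4, 6.0]
opening: 0.0553
grip_force: 46.1
```

apply_moves(rows=[0,0,-0.05,0,0,0,0,0,-0.1,0,0,0,0,0,-0.15,0,0,0,0,0,-0.2,0,0,0,0,0,-0.2,0,0,0])

```text
t: 15.35
tool_pos: [0.5123, 0.0076, 0.2052]
tool_rot: [2.014, 2.398, 0.007]
contact_force: [1.1, 0.5, -2.0]
opening: 0.0552
grip_force: 45.2
```

```bash
python3 - <<'E'
from h import *
o=ctrl.get_obs();print(o["t"],o["opening"],o["contact_force"])
go([.5514,-.186,.19],1.731);go([.5514,-.186,.12],1.731)
E
```

```text
15.35 0.055240430511560426 [ 1.1280055   0.52412575 -2.03217508]
[-0.3289  0.0081  0.027 ] [0.0065 0.003  0.0087] dist 0.198
[-0.3284  0.0069  0.1437] [0.0065 0.003  0.0087] dist 0.215
```

apply_moves(rows=[-0.08,0.002,0.02,0.006,0.003,0.009,-0.16,0.004,0.02,0.006,0.003,0.009,-0.24,0.006,0.02,0.006,0.003,0.009,-0.3,0.007,0.03,0.006,0.003,0.009,-0.328,0.007,0.06,0.006,0.003,0.009,-0.328,0.007,0.09,0.006,0.003,0.009,-0.328,0.007,0.12,0.006,0.003,0.009,-0.328,0.007,0.12,0.006,0.003,0.009])

```text
t: 16.15
tool_pos: [0.5452, -0.1842, 0.1234]
tool_rot: [-2.027, -2.378, 0.011]
contact_force: [-1.6, 0.6, -2.8]
opening: 0.0552
grip_force: 44.9
```

```bash
python3 - <<'E'
from h import *
o=ctrl.get_obs();print(o["t"],o["tool_pos"],o["contact_force"])
go([.5514,-.186,.092],1.731)
E
```

```text
16.15 [ 0.54516913 -0.18422394  0.12335462] [-1.63046169  0.63395772 -2.80736117]
[-0.005   0.0106  0.0521] [-0.0102 -0.0053 -0.0008] dist 0.032
```

apply_moves(rows=[-0.003,0.003,0.015,-0.004,0,0,-0.003,0.005,0.03,-0.004,0,0,-0.003,0.005,0.04,-0.004,0,0,-0.003,0.005,0.046,-0.004,0,0,-0.003,0.005,0.05,-0.004,0,0,-0.003,0.005,0.05,-0.004,0,0])

```text
t: 16.75
tool_pos: [0.5513, -0.1866, 0.0988]
tool_rot: [-2.035, -2.389, -0.001]
contact_force: [0.0, -0.1, -3.0]
opening: 0.0548
grip_force: 45.0
```

apply_moves(rows=[0,0,0.004,0,0,0,0,0,0.007,0,0,0,0,0,0.01,0,0,0,0,0,0.012,0,0,0,0,0,0.012,0,0,0])

```text
t: 17.25
tool_pos: [0.5512, -0.1866, 0.0915]
tool_rot: [-2.035, -2.389, -0.0]
contact_force: [0.3, 0.5, -2.1]
opening: 0.0549
grip_force: 45.0
```

apply_moves(rows=[0,0,0,0,0,0,0,0,0,0,0,0,0,0,0,0,0,0,0,0,0,0,0,0], grip=0.85)

```text
t: 17.65
tool_pos: [0.5517, -0.1869, 0.0922]
tool_rot: [-2.036, -2.39, -0.001]
contact_force: [-0.3, 0.1, -0.1]
opening: 0.0726
grip_force: 0.0
```

apply_moves(rows=[0,0,-0.03,0,0,0,0,0,-0.08,0,0,0,0,0,-0.15,0,0,0,0,-0.05,-0.22,0,0,0,0,-0.13,-0.26,0,0,0,0,-0.21,-0.26,0,0,0,0,-0.26,-0.26,0,0,0,0,-0.26,-0.26,0,0,0])

```text
t: 18.45
tool_pos: [0.3951, -0.2121, 0.2481]
tool_rot: [-2.04, -2.387, 0.0]
contact_force: [1.6, -0.1, -0.4]
opening: 0.0726
grip_force: 0.0
```

```bash
python3 - <<'E'
from h import *
im,d,P,o=wrist("pics/w5.png");print(o["t"],o["tool_pos"],o["contact_force"])
X,Y,Z=P[...,0],P[...,1],P[...,2]
vx=np.array([np.cos(.16),np.sin(.16)]);V=np.array([.5222,-.1907])
r=P[...,:2]-V;x=r@vx;y=r@[-vx[1],vx[0]]
rect(P,(x>-.034)&(x<.09)&(abs(y)<.11)&(Z>.03)&(Z<.055),"low")
# jaw back target: vice x=-75+14
for s in (-.061-.0145-.03,-.061-.0145): go([*(V+s*vx),.088],.16+np.pi/2)
print(V+(-.1055)*vx)
E
```

```text
18.45 [ 0.39509382 -0.21208391  0.2481467 ] [ 1.58896971 -0.0768177  -0.43783376]
low 10931 [ 550.2 -185.7] [ 57.1 149.7] [np.float32(-80.6), np.float32(9.4)]
[0.0015 0.0367 0.2672] [-0.0002 -0.0009 -0.0017] dist 0.162
[0.0016 0.0867 0.2672] [-0.0002 -0.0009 -0.0017] dist 0.169
[ 0.41804752 -0.20750807]
```

View pics/w5.png

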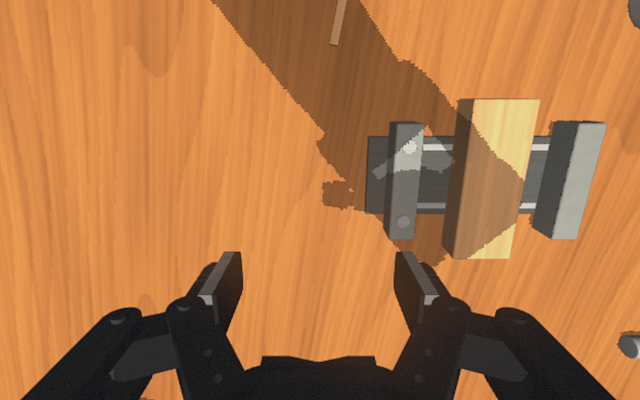

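apply_moves(rows=[0.001,0.03,0.04,0,0,-0.002,0.001,0.037,0.1,0,0,-0.002,0.001,0.037,0.16,0,0,-0.002,0.001,0.037,0.2,0,0,-0.002,0.001,0.037,0.24,0,0,-0.002,0.001,0.037,0.26,0,0,-0.002,0.001,0.037,0.266,0,0,-0.002,0.001,0.037,0.266,0,0,-0.002], grip=0)

```text
t: 19.3
tool_pos: [0.4197, -0.2074, 0.0885]
tool_rot: [-2.031, -2.393, -0.001]
contact_force: [-0.0, 0.3, 1.0]
opening: -0.0002
grip_force: 0.0
```

```bash
python3 - <<'E'
from h import *
o=ctrl.get_obs();print(o["opening"],o["contact_force"])
vx=np.array([np.cos(.16),np.sin(.16)]);V=np.array([.5222,-.1907])
print((o["tool_pos"][:2]-V)@vx)
go([*(V+(-.0755+.075)*vx),.088],.16+np.pi/2)
E
```

```text
-0.0001546194663102298 [-0.04378171  0.33974439  0.97986534]
-0.10386206092395128
[-0.0002  0.1723  0.0006] [-0.0009 -0.0016  0.0019] dist 0.103
```

apply_moves(rows=[0,0.015,0,0,0,0,0,0.03,0,0,0,0,0,0.038,0,0,0,0,0,0.043,0,0,0,0,0,0.048,0,0,0,0,0,0.053,0,0,0,0,0,0.058,0,0,0,0,0,0.063,0,0,0,0,0,0.068,0,0,0,0,0,0.073,0,0,0,0,0,0.078,0,0,0,0,0,0.083,0,0,0,0,0,0.088,0,0,0,0,0,0.093,0,0,0,0,0,0.098,0,0,0,0,0,0.103,0,0,0,0,0,0.108,0,0,0,0,0,0.113,0,0,0,0,0,0.118,0,0,0,0,0,0.123,0,0,0])

```text
validation failed for argument at $.ro...
```

apply_moves(rows=[0,0.005,0,0,0,0,0,0.01,0,0,0,0,0,0.015,0,0,0,0,0,0.02,0,0,0,0,0,0.025,0,0,0,0,0,0.029,0,0,0,0,0,0.033,0,0,0,0,0,0.036,0,0,0,0,0,0.039,0,0,0,0,0,0.04,0,0,0])

```text
validation failed for argument at $.ro...
```

apply_moves(rows=[0,0.015,0,0,0,0,0,0.03,0,0,0,0,0,0.038,0,0,0,0,0,0.043,0,0,0,0,0,0.048,0,0,0,0,0,0.053,0,0,0,0,0,0.058,0,0,0,0,0,0.063,0,0,0,0,0,0.068,0,0,0,0,0,0.073,0,0,0,0,0,0.078,0,0,0,0,0,0.083,0,0,0,0])

```text
t: 20.5
tool_pos: [0.4685, -0.1994, 0.0883]
tool_rot: [-2.032, -2.392, -0.0]
contact_force: [-4.1, -1.1, 3.5]
opening: 0.0001
grip_force: 2.2
```

```bash
python3 - <<'E'
from h import *
o=ctrl.get_obs();print(o["t"],o["tool_pos"],o["contact_force"])
E
```

```text
20.5 [ 0.46853873 -0.19935914  0.0882995 ] [-4.0947525  -1.12498766  3.54476105]
```

apply_moves(rows=[0,0.005,0,0,0,0,0,0.01,0,0,0,0,0,0.015,0,0,0,0,0,0.02,0,0,0,0,0,0.025,0,0,0,0,0,0.03,0,0,0,0,0,0.035,0,0,0,0,0,0.04,0,0,0,0,0,0.045,0,0,0,0,0,0.05,0,0,0,0,0,0.055,0,0,0,0,0,0.06,0,0,0,0,0,0.065,0,0,0,0,0,0.07,0,0,0,0])

```text
t: 21.9
tool_pos: [0.5096, -0.1927, 0.0882]
tool_rot: [-2.031, -2.392, 0.001]
contact_force: [-5.7, -2.9, 4.2]
opening: -0.0001
grip_force: 3.2
```

apply_moves(rows=[0,0.004,0,0,0,0,0,0.008,0,0,0,0,0,0.012,0,0,0,0,0,0.015,0,0,0,0,0,0.018,0,0,0,0,0,0.02,0,0,0,0])

```text
t: 22.5
tool_pos: [0.5215, -0.1908, 0.0882]
tool_rot: [-2.031, -2.392, 0.001]
contact_force: [-6.0, -2.7, 4.7]
opening: -0.0001
grip_force: 3.1
```

apply_moves(rows=[0,0.001,0,0,0,0,0,0.002,0,0,0,0,0,0.003,0,0,0,0,0,0.004,0,0,0,0,0,0.004,0,0,0,0])

```text
t: 23.0
tool_pos: [0.5227, -0.1906, 0.0882]
tool_rot: [-2.029, -2.39, 0.005]
contact_force: [-11.1, -4.3, 8.7]
opening: 0.0002
grip_force: 6.1
```

Force is rising: home contact. Press a little more, then back off.

apply_moves(rows=[0,0.001,0,0,0,0,0,0.002,0,0,0,0,0,0.003,0,0,0,0,0,0.003,0,0,0,0])

```text
t: 23.4
tool_pos: [0.523, -0.1906, 0.0882]
tool_rot: [-2.026, -2.388, 0.01]
contact_force: [-18.5, -5.4, 14.7]
opening: -0.0001
grip_force: 9.8
```

apply_moves(rows=[0,-0.005,0,0,0,0,0,-0.03,0,0,0,0,0,-0.06,0,0,0,0,0,-0.06,-0.06,0,0,0,0,-0.1,-0.14,0,0,0,0,-0.16,-0.22,0,0,0,0,-0.18,-0.28,0,0,0,0,-0.18,-0.28,0,0,0])

```text
t: 24.2
tool_pos: [0.4212, -0.2092, 0.2641]
tool_rot: [2.027, 2.385, 0.005]
contact_force: [1.0, -0.5, 1.4]
opening: -0.0001
grip_force: 0.0
```

```bash
python3 - <<'E'
from h import *
im,d,P,o=wrist("pics/w6.png");print(o["t"],o["tool_pos"],o["contact_force"])
Z=P[...,2]
vx=np.array([np.cos(.16),np.sin(.16)]);V=np.array([.5222,-.1907])
r=P[...,:2]-V;x=r@vx;y=r@[-vx[1],vx[0]]
rect(P,(x>-.02)&(x<.15)&(abs(y)<.11)&(Z>.03)&(Z<.055),"all")
m=(abs(y)<.045)&(Z>.03)&(Z<.055)&(x>-.05)&(x<.15);print(np.percentile(x[m],[.5,99.5]))
m2=(abs(y)>.058)&(abs(y)<.09)&(Z>.03)&(Z<.055)&(x>-.05)&(x<.15);print(np.percentile(x[m2],[1,99]));rect(P,m2,"low ends")
t,_=ctrl.get_image("top");c=np.hstack([cv2.resize(t[140:260,200:440],(480,240)),]);w=cv2.resize(im,(480,300));cv2.imwrite("pics/end.png",np.vstack([c,w]))
E
```

```text
24.2 [ 0.42122437 -0.20919983  0.26408329] [ 0.9639546  -0.54345397  1.42905742]
all 15252 [ 587.5 -179.6] [107.3 149.5] [np.float32(-80.9), np.float32(9.1)]
[0.01291613 0.11792952]
[0.03778581 0.092818  ]
low ends 2213 [ 586.9 -179.7] [ 56.9 149.5] [np.float32(-80.9), np.float32(9.1)]
```

View pics/end.png

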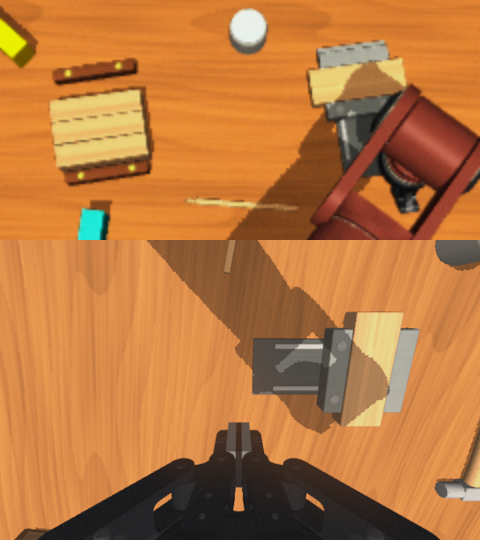

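```bash
python3 -c "
from station import ctrl
print(ctrl.finish_job())"
```

```text
the job is handed in; nothing more can be done
None
```

The low block is clamped flat and square against the fixed jaw with the sliding jaw pushed home on it. The three tall blocks are still standing in the rack, and the job is handed in at about 24 s; the hand-in returned no verdict.

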